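# Thread the spring onto its guide rod

## Robot

A 6-joint arm with a two-finger parallel gripper is mounted at the origin on a cart in front of the work surface, level with it; the furniture and walls round the work are solid. World frame = base frame: x ahead of the robot, y to its left, z up, the work surface at z = 0. Lengths are in mm, angles in rad, forces in N, time in s.
With the tool pointing down it reaches from about 400 to 925 mm from the base axis. Payload 12.5 kg.
Tool frame: the origin (TCP) lies midway between the tips of the shut fingers; the grasp point (between the pads) lies 19 mm behind it; z points along the fingers, y is the line along which they close (so a half turn about z gives the same grasp; the last joint's range is limited). The gripper opens to 95 mm and grips with 3 to 60 N. Pads are 20 mm wide; open, the fingers measure 119 mm over their backs; the gripper's body (75 mm by 180 mm) begins 59 mm behind the grasp point.
Start: joints at [1.043, 0.491, 1.559, -0, 1.092, -0.106], TCP at [255.863, 570.246, 214.661] pointing down, gripper open.
Joint ranges: [-3.1, 3.1], [-0.84, 2.19], [0.05, 2.79], [-1.13, 4.28], [0.06, 2.93], [-2.69, 2.69]. Speed limits (rad/s): [2.22, 2.22, 2.79, 3.14, 3.14, 3.14].

## Interface

Orientations are given as [roll, pitch, yaw] about the fixed x, y, z axes, in that order (R = Rz(yaw) Ry(pitch) Rx(roll)).
In Python, from cell import env gives the robot as it stands.
- The arm moves only by the tool arm_command, never from a script. Its argument "targets" is a list of rows, each a list of 5 numbers: the shift along the tool's x, y, z in mm, then the turn about the tool's z in degrees, then the opening, from 0 (shut) to 1 (fully open). In form: [[tx, ty, tz, roll, fingers], ...]. A call has 1 to 5 rows; each row is the pose to reach, as a shift and turn from the pose commanded when the call began, along the tool's axes at that moment; what a row does not reach only later rows make up. A row lasts 1/10 s, in which the tool goes at most 50 mm and 8.59 degrees, less where a joint would pass 70% of its speed; a pose out of reach is approached as far as the arm can. A call with a gripper value outside its range is refused whole. The fingers move at their own pace and stop on an object; the grip force is fixed at half the most. Time passes only in rows, so rows that repeat a pose let the fingers close. It gives the time, the measured TCP pose, the force, the opening and the grip force at its end, in the units of the state.
- env.state(): the state, without advancing time (a new reading comes with each control period).
- env.read_camera(name): name is "side" or "top" or "wrist"; returns a dict with "frame" (400x640x3 uint8, red, green, blue), "vertical_fov" (degrees; the focal length in pixels is half the picture's height over the tangent of half this angle, whatever the lens; pixels are square), "cx", "cy" (the principal point, pixels), "world_from_camera" (4x4, takes a point from camera to world coordinates); the wrist camera has in their place "hand_eye" (4x4, takes a point from camera to tool coordinates, whose origin is the TCP and whose axes are the flange's). Camera axes: x right, y down, z forward; pixel columns grow to the right and rows downward; lengths in mm; the calibration is good to about 2 mm. A picture is of the moment at which its call begins: read the wrist's pose just before it. There is no depth.
- env.job_done(): hands the job in; it is judged then, once.
The state is a dict: "t": time; "joints": joint angles; "qvel": joint speeds; "tau": joint torques, N m; "eef_pos": TCP position; "tcp_rot": TCP orientation; "ft_force": force on the tool from outside, world axes, zero at the start; "moment": the same for the moment, N m; "opening": opening from 0.0 (shut) to 1.0 (fully open); "grip_force": force on a finger pad.
Only numpy, scipy, OpenCV 4.12 (cv2) and the standard library are available. Lean on these libraries where they do the work, as an engineer would, in place of code of your own. Each camera call takes 0.05 s, during which the arm holds its last target. There are 200 camera calls.

## Task

Pick up the compression spring and thread it down over the upright rod on the foot plate, twisting it until the tang inside its lower end slips through the gap in the upper brass collar and then through the gap in the lower one. Press only lightly when it snags, never so hard that its coils close up on each other, bring it fully home on the aluminium seat before you let go of it, and leave the vee block, the gauge and the pen where they are.

Things in the scene. Friction and masses are not known exactly. Their poses are not given: they have to be found in the camera images.
- spring: Upright steel compression spring standing on the bench: 72 mm long, 34 mm outside, 27 mm bore, about 70 g. Origin: centre of its lower end face, z up along it. A red stripe runs up the coils on its own -x side. Grip it from above round its upper 32 mm, at about 40 N: that part stays stiff and turns the lower end with it.
- spring_top (a point): Centre of the spring's upper end face, 72 mm along +z of spring when relaxed, less by as much as it is compressed. The coils below the top 32 mm give axially, about 1 N per mm, 10 mm in all, then it is solid; 9 mm or more counts as closed up.
- spring_tang (a point): Inner end of the tang: the wire end, 3.2 mm thick, bent radially inward at the spring's lower end, on its own -x side (under the red stripe). It reaches from the bore to 8 mm from the axis; its underside is flush with the lower face. This point is its tip, 8 mm along -x and 1.6 mm up from the origin of spring.
- stand: Fixed dark steel foot plate 80 x 80 x 12 mm with a round aluminium boss (42 mm across, 8 mm high) and an upright steel rod 13 mm in diameter that carries two fixed brass collars. Origin: centre of the plate's underside, z up. A red index line on plate and boss marks its own -x side.
- stand_seat (a point): Centre of the boss's flat top, 20 mm above the bench, on the rod axis: where the spring's lower face comes to rest. Axes as stand.
- rod_tip (a point): Top of the rod, 82 mm above the bench; the last 7 mm taper from 13 to 6 mm.
- collar_high_top (a point): Centre of the upper collar's top face, 66 mm above the bench. Brass, 24 mm across, 6 mm thick, with one radial gap 5.4 mm wide, cut in to the rod; the tang passes only there. The gap's bearing is not measured (this point has the plate's axes): it lies anywhere up to 49 degrees either side of the red index line. Twist the spring under a few newtons of down force to find it.
- collar_low_top (a point): Centre of the lower collar's top face, 44 mm above the bench; the same kind of collar, its gap again anywhere up to 49 degrees either side of the red index line, independent of the upper one, and to be found by feel. Between and below the collars the tang turns freely.
- vee_block: Bystander: grey steel vee block, 50 x 48 x 42 mm, loose on the bench. Origin: centre of its underside.
- plug_gauge: Bystander: white and silver plug gauge, 22 x 122 x 19 mm, lying loose. Origin: centre of its underside.
- ball_pen: Bystander: red pen, 12 x 145 x 9 mm, lying loose. Origin: centre of its underside.
Things that resemble listed ones, but are neither listed nor needed, are in the scene too. What is shaped like the spring but orange is not meant.

How it is judged:
By the outcome, as a careful person would: the job done as asked, in the order asked, and still so for the second after the job is handed in, with the robot touching nothing.
It also fails if it takes over 72 s, if anything falls off the work surface, if the arm or the gripper's body presses on something with over 40 N, if the wrist force passes 120 N, or if a joint passes its speed limit or range.

## Working session

There is one attempt and no reset: what is moved stays moved. The work goes in short steps, Python scripts to look and compute and a tool call to move; the robot and the scene stay as the last step left them, time stands still between calls to the robot, and variables do not carry over. Pictures are saved under pics/ and viewed, at most 10 in all, crops included, and the job is handed in when it is done.

Besides the shell and the picture viewer there is one more tool, called after "Request:" as a command line: name --pt "numbers of a row" for each row, then --argument value for the rest. arm_command: Moves the arm, as the interface text tells. Its arguments: {"type":"object","properties":{"targets":{"type":"array","items":{"type":"array","items":{"type":"number"}}}},"required":["targets"]}

```bash
mkdir -p pics; cat > h.py <<'E'
import numpy as np, cv2
from cell import env
def cam(n):
    s=env.state(); c=env.read_camera(n); f=c["frame"]; k=f.shape[0]/2/np.tan(np.radians(c["vertical_fov"])/2)
    if n=="wrist":
        from scipy.spatial.transform import Rotation as R
        T=np.eye(4); T[:3,:3]=R.from_euler("xyz",s["tcp_rot"]).as_matrix(); T[:3,3]=s["eef_pos"]; W=T@np.array(c["hand_eye"])
    else: W=np.array(c["world_from_camera"])
    return f,k,c["cx"],c["cy"],W
def ray(c,u,v):
    f,k,cx,cy,W=c; d=W[:3,:3]@np.array([(u-cx)/k,(v-cy)/k,1]); return W[:3,3],d/np.linalg.norm(d)
def plane(c,u,v,z):
    o,d=ray(c,u,v); return o+d*(z-o[2])/d[2]
def proj(c,p):
    f,k,cx,cy,W=c; q=W[:3,:3].T@(np.array(p)-W[:3,3]); return q[0]/q[2]*k+cx,q[1]/q[2]*k+cy
def save(n,im): cv2.imwrite("pics/"+n,cv2.cvtColor(im,cv2.COLOR_RGB2BGR))
E
python3 - <<'E'
from h import *
s=env.state(); print(s)
for n in ("top","side"):
    c=cam(n); save(n+".png",c[0]); print(n,c[1:4],c[4].round(2).tolist()); np.save(n+".npy",np.array(c,dtype=object),allow_pickle=True)
E
```

```text
{'t': 0.0, 'joints': array([ 1.04341355e+00,  4.91586630e-01,  1.55946264e+00, -2.50648854e-05,
        1.09168884e+00, -1.05598827e-01]), 'qvel': array([-0.00088753, -0.00039501,  0.00040512,  0.00126806, -0.00055923,
        0.00072002]), 'tau': array([ 2.75472514e-03, -6.12639999e+01, -2.58181733e+01,  6.93612196e-02,
        4.81085829e-02, -1.00339942e-04]), 'eef_pos': array([255.72670522, 570.01686025, 214.04038735]), 'tcp_rot': array([-3.14045124e+00, -9.86282801e-05,  2.71982021e+00]), 'ft_force': array([ 0.38531524,  0.2627367 , -0.37474721]), 'moment': array([-0.04025263,  0.00889756,  0.02720855]), 'grip_force': 0.0, 'opening': 1.0022502837157947}
top (np.float64(490.73720947817105), 319.00801440473083, 205.55322710606174) [[0.05, -0.98, 0.21, 296.96], [-1.0, -0.05, 0.01, 138.54], [0.0, -0.21, -0.98, 919.22], [0.0, 0.0, 0.0, 1.0]]
side (np.float64(480.48755293759604), 315.2322657177382, 203.87905322268784) [[-1.0, -0.0, -0.0, 501.72], [0.0, 0.46, -0.89, 911.25], [0.01, -0.89, -0.46, 470.05], [0.0, 0.0, 0.0, 1.0]]
```

View pics/top.png

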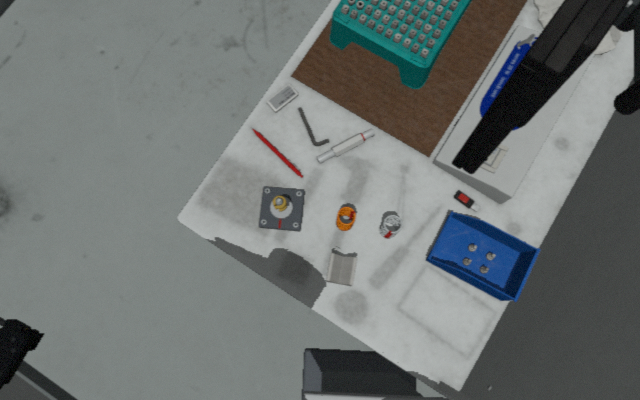

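View pics/side.png

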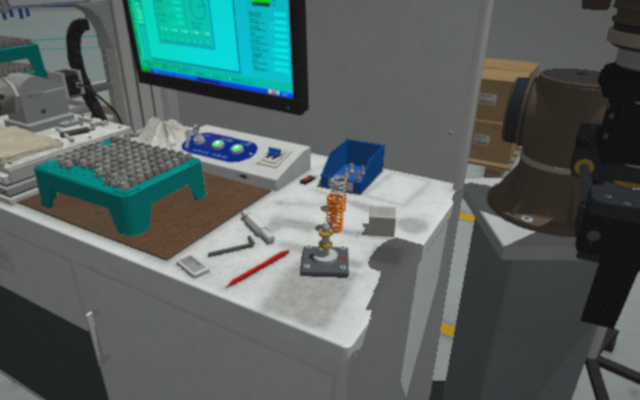

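Top view: the steel spring is at (390,224), and the lookalikes are the orange spring at (346,217) and the stand's rod with collars at (282,205). The red stripe is near (388,235) and the stand's index line near (279,223). I choose the steel one and check it in a close crop.

```bash
python3 - <<'E'
from h import *
c=tuple(np.load("top.npy",allow_pickle=True)); f=c[0]
save("crop.png",cv2.resize(f[175:245,250:410],None,fx=5,fy=5,interpolation=cv2.INTER_CUBIC))
print("spring",plane(c,390,216,72),plane(c,390,228,0),"orange",plane(c,346,217,36),"stand",plane(c,282,208,12))
h=cv2.cvtColor(f,cv2.COLOR_RGB2HSV)
m=((h[...,0]<6)|(h[...,0]>174))&(h[...,1]>140)&(h[...,2]>60)
n,l,st,ce=cv2.connectedComponentsWithStats(m.astype(np.uint8))
for i in range(1,n):
    if st[i,4]>3 and 240<ce[i,0]<420 and 170<ce[i,1]<250: print(st[i],ce[i])
# plate mask: dark bluish grey
g=f.max(2); r=np.zeros_like(g); r[170:245,245:320]=(g[170:245,245:320]<95)
n,l,st,ce=cv2.connectedComponentsWithStats(r); i=1+st[1:,4].argmax()
cs,_=cv2.findContours((l==i).astype(np.uint8),0,2); b=cv2.minAreaRect(max(cs,key=cv2.contourArea)); print(b)
P=np.array([plane(c,*q,12) for q in cv2.boxPoints(b)]); print(P.round(1),P.mean(0))
E
```

```text
spring [462.46208616  21.42013055  72.        ] [453.37266987  11.05183093   0.        ] orange [463.78690715  96.85461445  36.        ] stand [479.8163229  216.99794861  12.        ]
[350 211   5   9  19] [351.42105263 214.84210526]
[279 220   2   8  11] [279.36363636 223.09090909]
[385 231   6   7  18] [387.94444444 234.38888889]
((281.4344177246094, 208.22129821777344), (42.3707275390625, 42.00857925415039), 5.19442892074585)
[[441.  258.7  12. ]
 [521.9 257.4  12. ]
 [518.3 176.7  12. ]
 [437.6 179.4  12. ]] [479.70360672 218.06037554  12.        ]
```

View pics/crop.png

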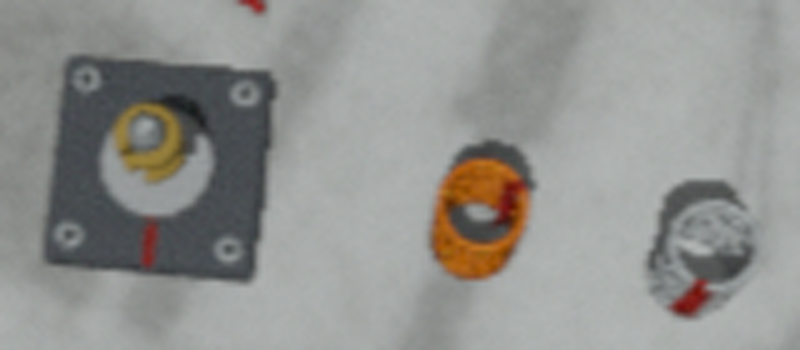

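The crop confirms it: the steel spring's top ring is at px (392,223), with the stripe at (388,234). The orange one at (346,217) is not meant. That puts the spring at about (450,17) and the stand at about (480,218). I move over the spring next, aiming for yaw 90°.

Request:
arm_command --pt "-404 -425 0 66 1" --pt "-404 -425 0 66 1" --pt "-404 -425 0 66 1" --pt "-404 -425 0 66 1" --pt "-404 -425 0 66 1"

```text
t: 0.6
eef_pos: [338.9, 332.5, 214.5]
tcp_rot: [-3.141, 0.0, 1.964]
ft_force: [1.4, 0.0, 0.4]
opening: 0.998
grip_force: 0.0
```

```bash
cat >> h.py <<'E'
from scipy.spatial.transform import Rotation as R
def togo(x,y,z,yaw):
    s=env.state(); M=R.from_euler("xyz",s["tcp_rot"]).as_matrix(); d=M.T@(np.array([x,y,z])-s["eef_pos"])
    print("t",s["t"],"pos",s["eef_pos"].round(1),"yaw",np.degrees(s["tcp_rot"]).round(2),"go",d.round(1),"turn",round((np.degrees(s["tcp_rot"][2])-yaw+180)%360-180,1),"F",s["ft_force"].round(1),"q6",s["joints"][5].round(2))
E
python3 -c "
from h import *
togo(450,17,214,90)"
```

```text
t 0.6 pos [338.9 332.5 214.5] yaw [-179.99    0.    112.54] go [-334.   -18.3    0.5] turn 22.5 F [1.4 0.  0.4] q6 0.24
```

Request:
arm_command --pt "-334 -18 0 22.5 1" --pt "-334 -18 0 22.5 1" --pt "-334 -18 0 22.5 1" --pt "-334 -18 0 22.5 1" --pt "-334 -18 0 22.5 1"

```text
t: 1.1
eef_pos: [423.6, 97.2, 214.7]
tcp_rot: [3.141, -0.0, 1.577]
ft_force: [0.8, 1.1, 0.2]
opening: 0.998
grip_force: 0.0
```

Request:
arm_command --pt "-85 0 0 0 1" --pt "-85 0 0 0 1" --pt "-85 0 0 0 1" --pt "-85 0 0 0 1"

```text
t: 1.5
eef_pos: [423.9, 13.7, 214.5]
tcp_rot: [-3.141, -0.0, 1.575]
ft_force: [0.2, -0.9, -0.7]
opening: 1.0
grip_force: 0.0
```

```bash
python3 -c "
from h import *
togo(450,17,214,90)
c=cam('wrist'); save('w1.png',c[0]); print(c[4].round(2).tolist(), proj(c,(450,17,72)),proj(c,(450,17,0)))
np.save('w1.npy',np.array(c,dtype=object),allow_pickle=True)"
```

```text
t 1.5 pos [423.9  13.7 214.5] yaw [-1.7999e+02 -2.0000e-02  9.0230e+01] go [ 3.2 26.1  0.5] turn 0.2 F [ 0.2 -0.9 -0.7] q6 -0.13
[[1.0, 0.0, 0.0, 423.78], [0.0, -0.96, -0.27, 90.51], [-0.0, 0.27, -0.96, 386.03], [0.0, 0.0, 0.0, 1.0]] (np.float64(341.4441792197946), np.float64(182.6839823743265)) (np.float64(337.2245660346658), np.float64(170.20370874519443))
```

View pics/w1.png

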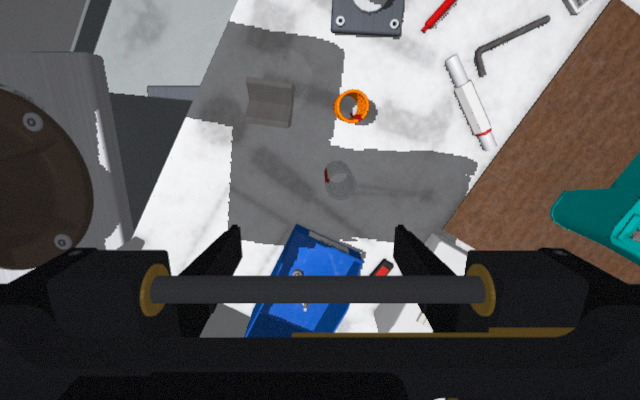

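Wrist view: the spring is at (340,179) in shade with its red stripe at (326,175). The orange spring is at (351,106), the vee block at (270,103) and the stand plate at (368,15). I'll enlarge the spring.

```bash
python3 - <<'E'
from h import *
c=tuple(np.load("w1.npy",allow_pickle=True)); f=c[0]
k=f[150:210,305:375]; save("c2.png",cv2.resize(cv2.convertScaleAbs(k,alpha=1.5),None,fx=9,fy=9,interpolation=cv2.INTER_CUBIC))
h=cv2.cvtColor(f,cv2.COLOR_RGB2HSV)
m=((h[...,0]<8)|(h[...,0]>170))&(h[...,1]>110); m[:150]=0;m[210:]=0;m[:,:305]=0;m[:,375:]=0
ys,xs=np.nonzero(m); print(len(xs),xs.mean(),ys.mean(),xs.min(),xs.max(),ys.min(),ys.max())
for u,v in((340,180),(341,181),(341,179)): print(plane(c,u,v,72))
print("k",c[1])
E
```

```text
30 325.93333333333334 176.26666666666668 325 328 169 181
[448.35766303  19.97325272  72.        ]
[449.46901462  18.86947101  72.        ]
[449.41099687  21.08457601  72.        ]
k 296.8554912952832
```

View pics/c2.png

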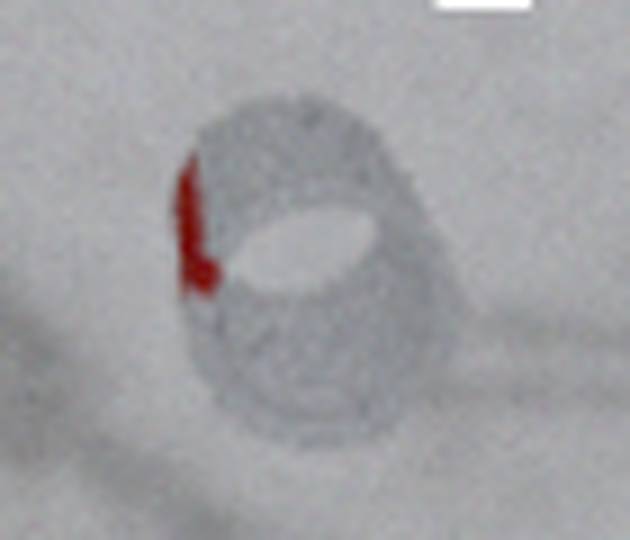

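Spring top ring centre is at crop (322,310), which gives about (449,15.5). The stripe bearing is about 168°. I'll close once along x to centre the spring, then regrip at 90° to that so it is centred both ways.

Request:
arm_command --pt "2 25 40 0 0.75" --pt "2 25 85 0 0.75" --pt "2 25 130 0 0.75" --pt "2 25 165 0 0.75" --pt "2 25 177 0 0.75"

```text
t: 2.05
eef_pos: [447.5, 18.0, 34.7]
tcp_rot: [-3.137, -0.001, 1.579]
ft_force: [1.3, 0.7, -0.2]
opening: 0.755
grip_force: 0.0
```

```bash
python3 - <<'E'
from h import *
togo(449,15.5,37,90)
a=tuple(np.load("top.npy",allow_pickle=True)); b=tuple(np.load("side.npy",allow_pickle=True))
print(plane(a,279,200.3,82), proj(b,(480,218,82)),proj(b,(480,218,12)), proj(a,(480,218,82)))
E
```

```text
t 2.05 pos [447.5  18.   34.7] yaw [-1.7975e+02 -4.0000e-02  9.0490e+01] go [-2.5  1.4 -2.3] turn 0.5 F [ 1.3  0.7 -0.2] q6 -0.12
[479.16678712 217.04917125  82.        ] (np.float64(326.26532529125353), np.float64(221.96171075282857)) (np.float64(325.5947854508494), np.float64(257.52108157990597)) (np.float64(278.48776575311535), np.float64(199.8097291611143))
```

Request:
arm_command --pt "-2.5 1.4 -2 0.5 0.3" --pt "-2.5 1.4 -2 0.5 0.3" --pt "-2.5 1.4 -2 0.5 0.3" --pt "-2.5 1.4 -2 0.5 0.3" --pt "-2.5 1.4 -2 0.5 0.3"

```text
t: 2.55
eef_pos: [450.7, 13.9, 40.4]
tcp_rot: [3.14, 0.0, 1.569]
ft_force: [-0.7, 0.0, 0.0]
opening: 0.385
grip_force: 0.3
```

```bash
python3 -c "
from h import *
togo(449,15.5,37,90)"
```

```text
t 2.55 pos [450.7  13.9  40.4] yaw [1.7991e+02 1.0000e-02 8.9870e+01] go [ 1.6 -1.7  3.4] turn -0.1 F [-0.7  0.   0. ] q6 -0.11
```

Request:
arm_command --pt "1.5 -1.5 3 0 0.3" --pt "1.5 -1.5 3 0 0.3" --pt "1.5 -1.5 3 0 0.3"

```text
t: 2.85
eef_pos: [449.3, 15.3, 36.8]
tcp_rot: [3.141, 0.0, 1.568]
ft_force: [1.9, -0.6, 2.9]
opening: 0.35
grip_force: 30.1
```

Request:
arm_command --pt "0 0 0 0 0.6" --pt "0 0 0 0 0.6" --pt "0 0 0 0 0.6" --pt "0 0 0 -8 0.6" --pt "0 0 0 -16 0.6"

```text
t: 3.35
eef_pos: [448.7, 15.4, 36.5]
tcp_rot: [-3.141, -0.0, 1.853]
ft_force: [-0.3, -0.4, -0.5]
opening: 0.598
grip_force: 0.0
```

Request:
arm_command --pt "0 0 0 -8 0.6" --pt "0 0 0 -16 0.6" --pt "0 0 0 -24 0.6" --pt "0 0 0 -32 0.6" --pt "0 0 0 -40 0.6"

```text
t: 3.85
eef_pos: [448.7, 15.4, 36.5]
tcp_rot: [-3.141, -0.001, 2.552]
ft_force: [-0.4, 0.3, 0.2]
opening: 0.6
grip_force: 0.0
```

Request:
arm_command --pt "0 0 0 -8 0.6" --pt "0 0 0 -16 0.6" --pt "0 0 0 -24 0.6" --pt "0 0 0 -32 0.6" --pt "0 0 0 -34 0.6"

```text
t: 4.35
eef_pos: [448.7, 15.4, 36.5]
tcp_rot: [3.141, -0.0, -3.139]
ft_force: [-0.5, 0.6, -0.2]
opening: 0.599
grip_force: 0.0
```

```bash
python3 -c "
from h import *
togo(449,15.5,37,180)"
```

```text
t 4.35 pos [448.7  15.4  36.5] yaw [ 1.7999e+02 -3.0000e-02 -1.7985e+02] go [-0.3  0.1 -0.5] turn 0.2 F [-0.5  0.6 -0.2] q6 -1.69
```

Request:
arm_command --pt "0 0 0 0 0.3" --pt "0 0 0 0 0.3" --pt "0 0 0 0 0.3" --pt "0 0 0 0 0.3" --pt "0 0 0 0 0.3"

```text
t: 4.85
eef_pos: [448.8, 15.3, 36.6]
tcp_rot: [3.142, 0.0, 3.139]
ft_force: [0.2, -0.3, 0.0]
opening: 0.35
grip_force: 30.0
```

Request:
arm_command --pt "0 0 -15 0 0.3" --pt "0 0 -50 0 0.3" --pt "0 0 -90 0 0.3" --pt "0 0 -115 0 0.3" --pt "0 0 -115 0 0.3"

```text
t: 5.35
eef_pos: [450.0, 15.3, 154.4]
tcp_rot: [-3.141, 0.005, 3.139]
ft_force: [0.3, 0.1, -1.6]
opening: 0.349
grip_force: 30.0
```

```bash
python3 -c "
from h import *
togo(479.5,217.5,147,180)
c=cam('side'); f=c[0]; p=proj(c,(449,15.4,140)); print(p)
k=f[100:290,270:400]; save('s2.png',cv2.resize(k,None,fx=3,fy=3,interpolation=cv2.INTER_CUBIC))"
```

```text
t 5.35 pos [450.   15.3 154.4] yaw [-179.97    0.31  179.86] go [-28.9 202.3   7.5] turn -0.1 F [ 0.3  0.1 -1.6] q6 -1.68
(np.float64(340.1883450091796), np.float64(146.168229929174))
```

Request:
arm_command --pt "-7 48 0 0 0.3" --pt "-15 96 0 0 0.3" --pt "-23 144 0 0 0.3" --pt "-29 190 0 0 0.3" --pt "-30.5 202 0 0 0.3"

```text
t: 5.9
eef_pos: [479.5, 220.7, 149.9]
tcp_rot: [-3.142, -0.002, -3.141]
ft_force: [-1.0, -0.6, -0.1]
opening: 0.347
grip_force: 30.0
```

Request:
arm_command --pt "0 0 0 0 0.3" --pt "0 0 0 0 0.3"

```text
t: 6.1
eef_pos: [479.2, 216.5, 150.5]
tcp_rot: [-3.141, -0.002, 3.139]
ft_force: [-0.6, -0.3, -1.5]
opening: 0.348
grip_force: 30.0
```

```bash
python3 -c "
from h import *
togo(479.5,217.5,125,180)
c=cam('wrist'); f=c[0]; 
p=env.state()['eef_pos']; print(p,[np.round(proj(c,(p[0],p[1],z)),1) for z in (p[2]+35,p[2]-36.6)],[np.round(proj(c,(479.5,217.5,z)),1) for z in (82,66,12)],c[4].round(2).tolist())
save('w3.png',f)
np.save('w3.npy',np.array(c,dtype=object),allow_pickle=True)
c=cam('side'); k=c[0][100:290,250:410]; save('s3.png',cv2.resize(k,None,fx=3,fy=3,interpolation=cv2.INTER_CUBIC)); print([np.round(proj(c,(479.5,217.5,z)),1) for z in (82,66,12)],np.round(proj(c,p-[0,0,36.6]),1))
np.save('side3.npy',np.array(c,dtype=object),allow_pickle=True)
"
```

```text
t 6.1 pos [479.2 216.5 150.5] yaw [-1.7996e+02 -1.1000e-01  1.7987e+02] go [-0.3  1.  25.5] turn -0.1 F [-0.6 -0.3 -1.5] q6 -1.27
[479.41082478 216.11455579 150.89070092] [array([317.9, 269.6]), array([317.8, 220.8])] [array([319.4, 207.6]), array([319.3, 202.2]), array([319. , 187.7])] [[0.0, 0.96, 0.27, 402.15], [1.0, -0.0, -0.0, 216.02], [-0.0, 0.27, -0.96, 322.16], [0.0, 0.0, 0.0, 1.0]]
[array([326.6, 221.8]), array([326.4, 230.2]), array([325.9, 257.4])] [326.9 204. ]
```

View pics/w3.png

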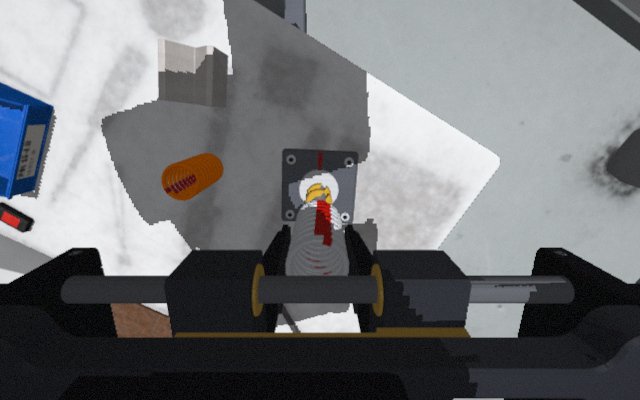

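View pics/s3.png

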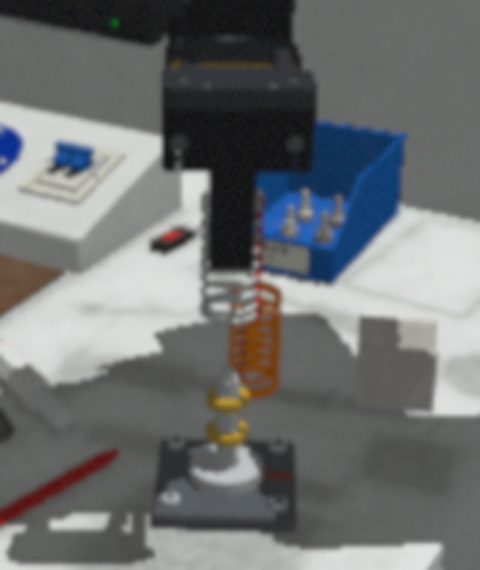

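Wrist view: the spring hangs with its lower end at about (321,215), and the stand's boss is at (319,188). In the side view the spring bottom (326.6) and rod tip (326.7) line up in x. I'll take a fine look at the y alignment.

```bash
python3 - <<'E'
from h import *
c=tuple(np.load("w3.npy",allow_pickle=True)); f=c[0]
save("c4.png",cv2.resize(f[140:265,260:380],None,fx=4.8,fy=4.8,interpolation=cv2.INTER_CUBIC))
E
```

```text
(no output)
```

View pics/c4.png

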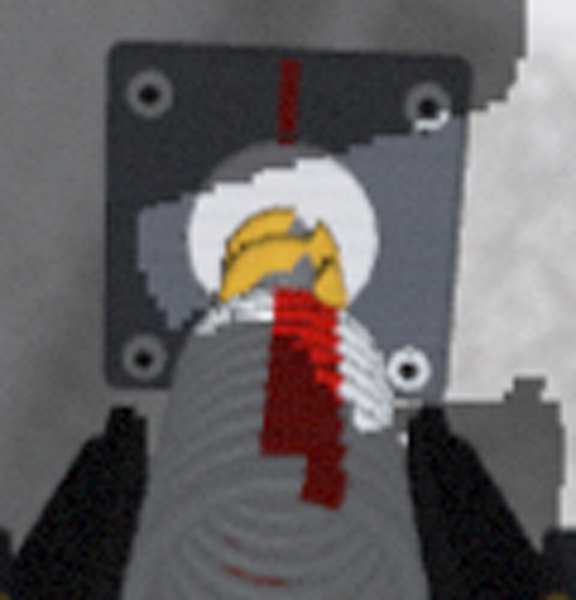

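Crop: upper collar spans 220–345 (centre 283) and the spring end is centred at about 282, so y is aligned. The upper gap is near (302,238), a bearing of about 163°. The lower gap is near (305,222), about 157°. The tang is at about 167°. I descend past the rod tip and watch the forces.

Request:
arm_command --pt "0 0 12 0 0.3" --pt "0 0 24 0 0.3" --pt "0 0 32 0 0.3" --pt "0 0 38 0 0.3" --pt "0 0 38 0 0.3"

```text
t: 6.7
eef_pos: [479.5, 217.0, 112.6]
tcp_rot: [-3.141, -0.002, 3.139]
ft_force: [0.4, -0.5, -0.8]
opening: 0.353
grip_force: 30.0
```

Request:
arm_command --pt "0 0 2 0 0.3" --pt "0 0 4 0 0.3" --pt "0 0 6 0 0.3" --pt "0 0 8 0 0.3" --pt "0 0 8 0 0.3"

```text
t: 7.2
eef_pos: [479.8, 217.3, 105.5]
tcp_rot: [3.142, -0.0, 3.139]
ft_force: [-1.0, 1.2, -0.9]
opening: 0.348
grip_force: 30.0
```

```bash
python3 -c "
from h import *
togo(479.4,216.3,101,180); print(env.state()['moment'])"
```

```text
t 7.2 pos [479.8 217.3 105.5] yaw [ 1.8000e+02 -1.0000e-02  1.7986e+02] go [ 0.4 -1.   4.5] turn -0.1 F [-1.   1.2 -0.9] q6 -1.27
[-0.01988868  0.04018659  0.04146079]
```

Request:
arm_command --pt "0 0 1.5 0 0.3" --pt "0 0 3 0 0.3" --pt "0 0 4.5 0 0.3" --pt "0 0 6 0 0.3" --pt "0 0 6 0 0.3"

```text
t: 7.7
eef_pos: [480.0, 217.3, 99.7]
tcp_rot: [3.141, 0.0, 3.139]
ft_force: [0.2, 0.5, 2.7]
opening: 0.348
grip_force: 30.0
```

Request:
arm_command --pt "0 0 0 0 0.3"

```text
t: 7.8
eef_pos: [480.0, 217.3, 99.8]
tcp_rot: [3.141, 0.0, 3.139]
ft_force: [-0.7, 0.6, 2.3]
opening: 0.353
grip_force: 30.0
```

Snagged at about 3 N, as expected. I twist toward the upper gap.

Request:
arm_command --pt "0 0 0 2 0.3" --pt "0 0 0 4 0.3" --pt "0 0 0 4 0.3"

```text
t: 8.1
eef_pos: [479.8, 217.1, 99.7]
tcp_rot: [-3.141, 0.0, 3.069]
ft_force: [-0.7, -1.8, 3.8]
opening: 0.351
grip_force: 30.0
```

Request:
arm_command --pt "0 0 0 2 0.3" --pt "0 0 0 4 0.3" --pt "0 0 0 4 0.3"

```text
t: 8.4
eef_pos: [480.1, 217.6, 99.7]
tcp_rot: [3.141, 0.001, 3.0]
ft_force: [0.8, 3.2, 0.6]
opening: 0.345
grip_force: 30.0
```

Request:
arm_command --pt "0 0 0 2 0.3" --pt "0 0 0 4 0.3" --pt "0 0 0 4 0.3"

```text
t: 8.7
eef_pos: [479.9, 217.4, 99.6]
tcp_rot: [3.141, 0.0, 2.931]
ft_force: [0.3, 0.6, -0.2]
opening: 0.35
grip_force: 30.0
```

The vertical force is gone, so the tang is likely in the gap. I test by lowering and back off the twist slightly.

Request:
arm_command --pt "0 0 1 -2 0.3" --pt "0 0 2 -2 0.3" --pt "0 0 3 -2 0.3" --pt "0 0 3 -2 0.3"

```text
t: 9.1
eef_pos: [480.1, 217.4, 96.6]
tcp_rot: [3.141, 0.0, 2.965]
ft_force: [1.7, 2.5, 1.3]
opening: 0.345
grip_force: 30.0
```

```bash
python3 -c "
from h import *
togo(479.9,217.2,88,180); print(env.state()['moment'])"
```

```text
t 9.1 pos [480.1 217.4  96.6] yaw [1.7998e+02 2.0000e-02 1.6985e+02] go [ 0.1 -0.2  8.6] turn -10.1 F [1.7 2.5 1.3] q6 -1.09
[ 0.62786481 -0.32167584 -0.03244095]
```

Request:
arm_command --pt "0 0 1 0 0.3" --pt "0 0 2 0 0.3" --pt "0 0 3 0 0.3" --pt "0 0 4 0 0.3" --pt "0 0 4 0 0.3"

```text
t: 9.6
eef_pos: [479.5, 217.1, 92.3]
tcp_rot: [-3.141, -0.001, 2.965]
ft_force: [-0.1, 0.4, -0.4]
opening: 0.349
grip_force: 30.0
```

```bash
python3 -c "
from h import *
togo(479.9,217.2,88,180); print(env.state()['moment'])"
```

```text
t 9.6 pos [479.5 217.1  92.3] yaw [-1.7997e+02 -5.0000e-02  1.6987e+02] go [-0.4  0.2  4.3] turn -10.1 F [-0.1  0.4 -0.4] q6 -1.09
[ 0.04433355 -0.00662438  0.00790613]
```

The tang is through the upper collar. I continue down to the lower one.

Request:
arm_command --pt "0 0 2 0 0.3" --pt "0 0 4 0 0.3" --pt "0 0 6 0 0.3" --pt "0 0 8 0 0.3" --pt "0 0 8 0 0.3"

```text
t: 10.1
eef_pos: [479.7, 217.2, 84.3]
tcp_rot: [-3.141, -0.0, 2.965]
ft_force: [-0.5, 0.8, -1.6]
opening: 0.347
grip_force: 30.0
```

Request:
arm_command --pt "0 0 1.5 0 0.3" --pt "0 0 3 0 0.3" --pt "0 0 4.5 0 0.3" --pt "0 0 6.5 0 0.3" --pt "0 0 6.5 0 0.3"

```text
t: 10.6
eef_pos: [479.7, 217.2, 77.9]
tcp_rot: [-3.141, -0.0, 2.965]
ft_force: [0.6, -0.6, 0.0]
opening: 0.351
grip_force: 30.0
```

Request:
arm_command --pt "0 0 0 0 0.3" --pt "0 0 0 0 0.3"

```text
t: 10.8
eef_pos: [479.9, 217.3, 78.2]
tcp_rot: [3.141, 0.0, 2.965]
ft_force: [0.1, 0.5, -1.0]
opening: 0.348
grip_force: 30.0
```

Request:
arm_command --pt "0 0 1 0 0.3" --pt "0 0 2 0 0.3" --pt "0 0 2 0 0.3" --pt "0 0 2 0 0.3"

```text
t: 11.2
eef_pos: [479.8, 217.3, 76.1]
tcp_rot: [3.142, -0.0, 2.965]
ft_force: [0.5, -0.3, -1.3]
opening: 0.349
grip_force: 30.0
```

```bash
python3 -c "
from h import *
togo(479.9,217.2,70,180); print(env.state()['moment'])"
```

```text
t 11.2 pos [479.8 217.3  76.1] yaw [180.    -0.   169.86] go [-0.1 -0.   6.1] turn -10.1 F [ 0.5 -0.3 -1.3] q6 -1.09
[-0.01759683 -0.05873859 -0.03340286]
```

It went straight into the lower gap with no force. On down towards the seat.

Request:
arm_command --pt "0 0 2 0 0.3" --pt "0 0 4 0 0.3" --pt "0 0 6 0 0.3" --pt "0 0 7 0 0.3" --pt "0 0 7 0 0.3"

```text
t: 11.7
eef_pos: [479.8, 217.3, 68.9]
tcp_rot: [-3.142, -0.0, 2.965]
ft_force: [0.2, 0.5, -0.5]
opening: 0.349
grip_force: 30.0
```

Request:
arm_command --pt "0 0 3 0 0.3" --pt "0 0 6 0 0.3" --pt "0 0 9 0 0.3" --pt "0 0 10 0 0.3" --pt "0 0 10 0 0.3"

```text
t: 12.2
eef_pos: [479.8, 217.2, 58.9]
tcp_rot: [-3.142, -0.0, 2.965]
ft_force: [0.7, 0.8, -0.8]
opening: 0.348
grip_force: 30.0
```

```bash
python3 -c "
from h import *
togo(479.9,217.2,56.6,180); print(env.state()['moment'])"
```

```text
t 12.2 pos [479.8 217.2  58.9] yaw [-1.7999e+02 -2.0000e-02  1.6986e+02] go [-0.1 -0.   2.3] turn -10.1 F [ 0.7  0.8 -0.8] q6 -1.09
[ 0.01939501 -0.04837291  0.02504378]
```

Request:
arm_command --pt "0 0 1 0 0.3" --pt "0 0 2 0 0.3" --pt "0 0 3.2 0 0.3" --pt "0 0 3.2 0 0.3" --pt "0 0 3.2 0 0.3"

```text
t: 12.7
eef_pos: [479.9, 217.3, 56.0]
tcp_rot: [3.141, 0.0, 2.965]
ft_force: [-0.3, -0.0, 1.2]
opening: 0.352
grip_force: 30.0
```

Request:
arm_command --pt "0 0 1 0 0.3" --pt "0 0 1 0 0.3" --pt "0 0 1 0 0.3"

```text
t: 13.0
eef_pos: [479.9, 217.3, 55.0]
tcp_rot: [3.141, 0.0, 2.965]
ft_force: [-0.2, 1.3, 2.8]
opening: 0.346
grip_force: 30.0
```

It is seated: the force rises about 1 N per mm from the predicted height. I ease off the preload, release and withdraw.

Request:
arm_command --pt "0 0 -1.2 0 0.3" --pt "0 0 -1.2 0 0.3" --pt "0 0 -1.2 0 0.5" --pt "0 0 -1.2 0 0.6" --pt "0 0 -1.2 0 0.6"

```text
t: 13.5
eef_pos: [479.7, 217.2, 56.0]
tcp_rot: [-3.141, -0.0, 2.965]
ft_force: [-0.3, 0.1, 1.0]
opening: 0.547
grip_force: 0.0
```

Request:
arm_command --pt "0 0 -5 0 0.6" --pt "0 0 -20 0 0.6" --pt "0 0 -55 0 0.6" --pt "0 0 -100 0 0.6" --pt "0 0 -130 0 0.6"

```text
t: 14.0
eef_pos: [480.1, 217.3, 189.1]
tcp_rot: [3.141, 0.002, 2.965]
ft_force: [-0.0, -0.3, 0.1]
opening: 0.597
grip_force: 0.0
```

Request:
arm_command --pt "0 0 0 0 0.6" --pt "0 0 0 0 0.6" --pt "0 0 0 0 0.6"

```text
t: 14.3
eef_pos: [479.4, 217.1, 185.3]
tcp_rot: [-3.141, -0.001, 2.965]
ft_force: [0.5, 0.7, -0.5]
opening: 0.599
grip_force: 0.0
```

```bash
python3 -c "
from h import *
togo(479.9,217.2,56.6,180)
c=cam('side'); d=cam('top'); print([np.round(proj(c,(480,217,z))-np.array([250,100]),1)*3 for z in (92,20)])
a=cv2.resize(c[0][100:290,250:410],None,fx=2.5,fy=2.5); b=cv2.resize(d[0][110:300,240:400],None,fx=2.5,fy=2.5); save('end.png',np.hstack([a,b]))"
```

```text
t 14.3 pos [479.4 217.1 185.3] yaw [-1.7996e+02 -8.0000e-02  1.6986e+02] go [ -0.7   0.3 128.7] turn -10.1 F [ 0.5  0.7 -0.5] q6 -1.09
[array([229.2, 349.2]), array([227.1, 459.9])]
```

View pics/end.png

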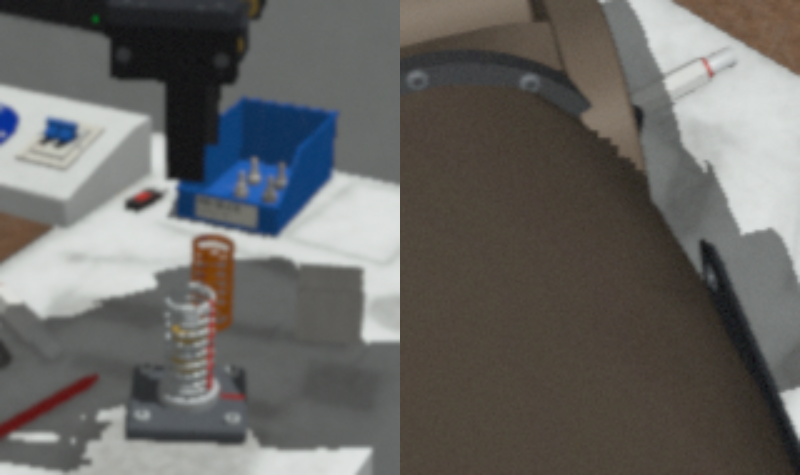

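The side view shows the spring upright over the rod, from its top at (190,290) to its foot on the boss at (190,392), both where predicted. The gripper is clear above it.

```bash
python3 -c "
from cell import env
print(env.job_done())"
```

```text
the job is handed in; nothing more can be done
None
```

The spring is threaded through both collar gaps and fully home on the aluminium seat, with no more than about 5 N of press, and the gripper released and withdrew at 14.3 s; the vee block, gauge and pen were never approached, and the job is handed in.

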